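# Third hand at the joint-pressing jig

## Robot

A 6-joint arm with a two-finger parallel gripper is mounted at the origin on a cart in front of the work surface, level with it; the furniture and walls round the work are solid. World frame = base frame: x ahead of the robot, y to its left, z up, the work surface at z = 0. Lengths are in m, angles in degrees, forces in N, time in s.
With the tool pointing down it reaches from about 0.4 to 0.825 m from the base axis. Payload 7 kg.
Tool frame: the origin (TCP) lies midway between the tips of the shut fingers; the grasp point (between the pads) lies 19 mm behind it; z points along the fingers, y is the line along which they close (so a half turn about z gives the same grasp; the last joint's range is limited). The gripper opens to 88 mm and grips with 3 to 60 N. Pads are 19 mm wide; open, the fingers measure 130 mm over their backs; the gripper's body (78 mm by 193 mm) begins 47 mm behind the grasp point.
Start: joints at [90.476, 20.546, 0.682, 0, -70.136, -16.507], TCP at [0.186, 0.649, 0.227] pointing down, gripper open.
Joint ranges: [-176.03, 176.03], [-82.01, 121.73], [-58.28, 71.71], [-173.87, 95.51], [-174.79, -0.11], [-173.66, 173.66]. Speed limits (degrees/s): [136.94, 136.94, 172.46, 180, 180, 180].

## Interface

Orientations are given as [roll, pitch, yaw] about the fixed x, y, z axes, in that order (R = Rz(yaw) Ry(pitch) Rx(roll)).
In Python, from plant import ctrl gives the robot as it stands. The module is installed in compiled form; this text tells all that it offers.
- The arm moves only by the tool send_rows, never from a script. Its argument "plan" is a list that holds one entry, the list of rows, each a list of 6 numbers: the shift along the tool's x, y, z in normalised numbers (1 is 40 cm), then the turn, a rotation vector about the tool's x, y, z in shares of 60 degrees (1.0 is 60 degrees). A call has 1 to 8 rows; each row is the pose to reach, as a shift and turn from the pose commanded when the call began, along the tool's axes at that moment; what a row does not reach only later rows make up. A row lasts 1/12 s, in which the tool goes at most 41.7 mm and 7.16 degrees, less where a joint would pass 70% of its speed; a pose out of reach is approached as far as the arm can. A shift or turn number past 1, either way, is cut back to 1. A call with a gripper value outside its range is refused whole. "fingers" is the opening, from 0 (shut) to 1 (fully open), set as the call begins (left out, the last holds). The fingers move at their own pace and stop on an object; the grip force is fixed at half the most. Time passes only in rows, so rows that repeat a pose let the fingers close. It gives the time, the measured TCP pose, the force, the opening and the grip force at its end, in the units of the state.
- ctrl.get_obs(): the state, without advancing time (a new reading comes with each control period).
- ctrl.snapshot(name): name is "scene" or "top"; returns a dict with "img" (420x560x3 uint8, red, green, blue), "K" (3x3 intrinsics, pixels), "pose" (4x4, takes a point from camera to world coordinates). Camera axes: x right, y down, z forward; pixel columns grow to the right and rows downward; lengths in m; the calibration is good to about 2 mm. A picture is of the moment at which its call begins. There is no depth.
- ctrl.close_job(): hands the job in; it is judged then, once.
The state is a dict: "clock": time; "joint_pos": joint angles; "qvel": joint speeds; "tau": joint torques, N m; "tool_pos": TCP position; "orientation": TCP orientation; "force": force on the tool from outside, world axes, zero at the start; "moment": the same for the moment, N m; "opening": finger opening in m; "gripper_force": force on a finger pad.
Only numpy, scipy, OpenCV 4.12 (cv2) and the standard library are available. Lean on these libraries where they do the work, as an engineer would, in place of code of your own. Each camera call takes 0.05 s, during which the arm holds its last target. There are 200 camera calls.

## Task

First lift the small stick of scrap pine out of the grey pressing jig and set it down on the table beside the jig. Then take the thick pine offcut from the table, bring it flat on the jig's bed, square to the wooden cross rail and between its two pencil lines, and push its end against the rail until the black pointer stands steadily inside the green band of the scale, without ever pushing the rail to the end of its travel and without touching the rail itself with the gripper. Finish while still holding the offcut pressed like this, so that a colleague can drive the screw, and leave the glue bottle and the tape roll where they are.

Things in the scene. Friction and masses are not known exactly. Their poses are not given: they have to be found in the camera images.
- jig: pressing jig fixed on the table: grey laminate bed 12 mm thick, y = -60 to 60, x = -100 to +130 mm; origin at its underside (table level), x = pressing direction (to the rail), z up. Blue spring block behind the rail, x = 92 to 129, 34 mm above the bed. Scale flat on the bed at y = 45 to 58 mm: white, green band, red end.
- rail (a joint): travel of the sprung wooden cross rail in m along the jig's x: 0 = rest, 0.035 = end stop (over 0.034 is a failure). Springs push it back with 400 N/m (8 N at 0.020; no preload, almost no friction). The black pointer on its +y end is in the green band from 0.012 to 0.028 (5 to 11 N), its middle at 0.020.
- rail_face (a point): foot of the middle of the rail's front face, at bed level; axes as the jig's; moves with the rail; at rest at (40, 0, 12) mm in the jig's frame. The rail is 80 mm wide (y), 30 high, 18 thick; its front face looks to the jig's -x. Two pencil lines at y = -12 and +12 mm mark where the part's end goes.
- part: thick sawn pine offcut, a block of 22 mm (x) by 75 mm (y, its long way) by 18 mm high (z), about 25 g, lying flat on the table; origin at the centre of its underside. Grasp it across the 22 mm; either end may be pressed against the rail.
- scrap: small stick of scrap pine, 14 mm (x) by 50 mm (y, its long way) by 10 mm high (z), lying on the jig's bed in front of the rail; origin at the centre of its underside.
- glue_bottle: white glue bottle with a red nozzle, 42 mm across and 130 mm tall, standing upright on the table; origin at the centre of its foot. Not to be moved.
- masking_tape: roll of black tape lying flat, 62 mm across and 19 mm high; origin at the centre of its underside. Not to be moved.
There are look-alikes about, which are no part of the job. What is meant by the scrap is not yellow, and is the smaller of those in its own colour. What is shaped like the part but orange is not meant.

How it is judged:
By the outcome, as a careful person would: the job done as asked, in the order asked, and still so for the second after the job is handed in, while the arm keeps its last pose, push and grip.
It also fails if it takes over 51 s, if anything falls off the work surface, if the arm or the gripper's body presses on something with over 40 N, if the wrist force passes 120 N, or if a joint passes its speed limit or range.

## Working session

There is one attempt and no reset: what is moved stays moved. The work goes in short steps, Python scripts to look and compute and a tool call to move; the robot and the scene stay as the last step left them, time stands still between calls to the robot, and variables do not carry over. Pictures are saved under pics/ and viewed, at most 10 in all, crops included, and the job is handed in when it is done.

Besides the shell and the picture viewer there is one more tool, called after ">>>" by a JSON object that holds its "name" and its "arguments". send_rows: Moves the arm, as the interface text tells. Its arguments: {"type":"object","properties":{"plan":{"type":"array","items":{"type":"array","items":{"type":"array","items":{"type":"number"}}}},"fingers":{"type":"number"}},"required":["plan"]}

```bash
mkdir -p pics; cat > h.py <<'E'
from plant import ctrl
import numpy as np, cv2
from scipy.spatial.transform import Rotation as R
def shot(n,f):
    s=ctrl.snapshot(n); cv2.imwrite(f'pics/{f}.png',s['img'][:,:,::-1]); np.savez(f'pics/{f}.npz',**s); return s
def world(f,uv,z):
    s=np.load(f'pics/{f}.npz'); P=s['pose']
    out=[]
    for (u,v),zz in zip(uv,np.broadcast_to(z,len(uv))):
        d=P[:3,:3]@np.linalg.solve(s['K'],[u,v,1]); t=(zz-P[2,3])/d[2]; out.append(P[:3,3]+t*d)
    return np.array(out)
def proj(f,X):
    s=np.load(f'pics/{f}.npz'); P=s['pose']; c=(np.atleast_2d(X)-P[:3,3])@P[:3,:3]; p=c@s['K'].T; return p[:,:2]/p[:,2:]
def crop(f,x0,y0,x1,y1,k,o):
    im=cv2.imread(f'pics/{f}.png')[y0:y1,x0:x1]; cv2.imwrite(f'pics/{o}.png',cv2.resize(im,None,fx=k,fy=k,interpolation=cv2.INTER_CUBIC))
E
python3 - <<'E'
from h import *
np.set_printoptions(precision=4,suppress=True)
a=shot('scene','s0');b=shot('top','t0')
for s in (a,b): print(s['pose'],s['K'])
o=ctrl.get_obs();print(o)
E
```

```text
[[ 0.6431 -0.5253  0.5572  0.1517]
 [-0.7656 -0.4234  0.4844 -0.3075]
 [-0.0185 -0.7381 -0.6745  0.6128]
 [ 0.      0.      0.      1.    ]] [[388.8556   0.     286.3763]
 [  0.     388.8556 204.9612]
 [  0.       0.       1.    ]]
[[-0.0079 -0.991   0.1335  0.4762]
 [-0.9998  0.0104  0.0181  0.0928]
 [-0.0193 -0.1333 -0.9909  0.9808]
 [ 0.      0.      0.      1.    ]] [[456.3762   0.     284.5007]
 [  0.     456.3762 203.7828]
 [  0.       0.       1.    ]]
{'clock': 0.1, 'joint_pos': array([ 90.4751,  20.5882,   0.6397,  -0.017 , -70.1357, -16.5088]), 'qvel': array([ 0.0043,  0.0299,  0.0192,  0.0793, -0.0836,  0.0811]), 'tau': array([ -0.0013, -58.4159,  29.3753,   7.0154,   0.0102,  -0.0001]), 'tool_pos': array([0.1863, 0.6483, 0.2257]), 'orientation': array([179.9148,  -0.0086, -16.0394]), 'force': array([-0.5393, -0.3699, -0.5936]), 'moment': array([ 0.0132, -0.044 ,  0.0205]), 'gripper_force': 0.0, 'opening': 0.08766709716840593}
```

View pics/s0.png

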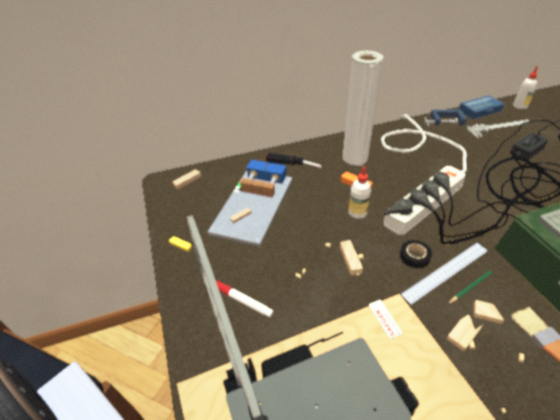

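View pics/t0.png

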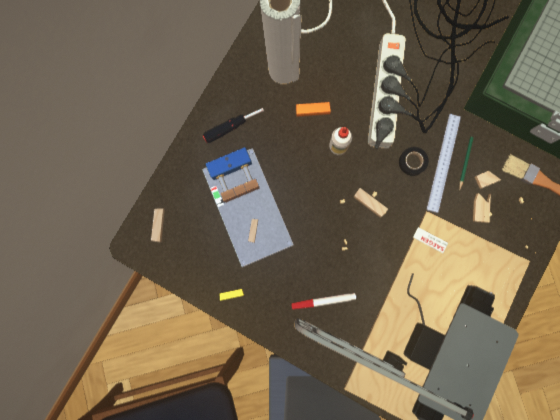

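```bash
python3 - <<'E'
from h import *
crop('t0',190,140,310,270,4.5,'c1')
a=cv2.imread('pics/t0.png'); 
p=[cv2.resize(a[y:y+70,x:x+70],None,fx=5.5,fy=5.5,interpolation=cv2.INTER_CUBIC) for x,y in((335,168),(122,190))]
cv2.imwrite('pics/c2.png',np.hstack(p))
E
```

```text
(no output)
```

View pics/c1.png

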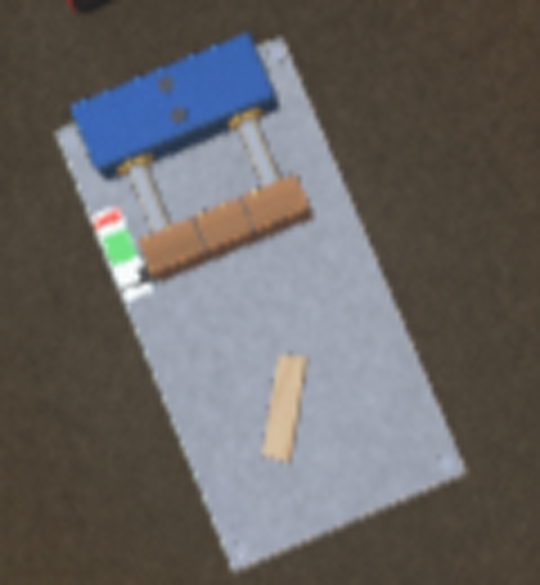

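View pics/c2.png

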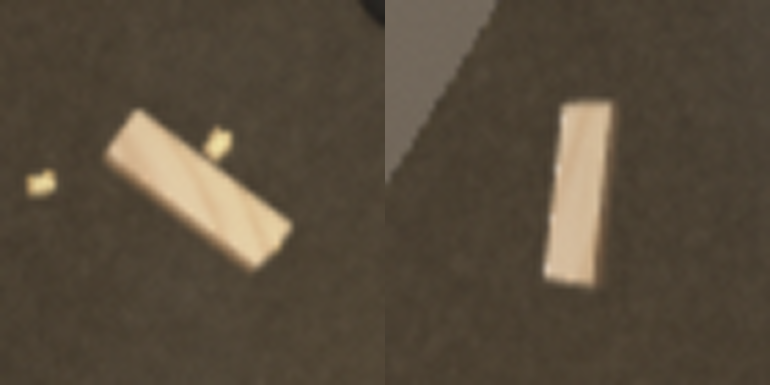

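```bash
cat >> h.py <<'E'
def fit(M,W):
    M=np.array(M,float);W=np.array(W)[:,:2];m=M.mean(0);w=W.mean(0)
    H=(M-m).T@(W-w);a=np.arctan2(H[0,1]-H[1,0],H[0,0]+H[1,1])
    r=np.array([[np.cos(a),-np.sin(a)],[np.sin(a),np.cos(a)]])
    t=w-r@m
    return t,np.degrees(a),np.abs(M@r.T+t-W).max(1)
E
python3 - <<'E'
from h import *
np.set_printoptions(precision=4,suppress=True)
c=lambda L,x,y,k:[((u+.5)/k-.5+x,(v+.5)/k-.5+y) for u,v in L]
J=world('t0',c([(55,130),(285,40),(467,470),(235,572)],190,140,4.5),.012)
print('jig',fit([(.13,.06),(.13,-.06),(-.1,-.06),(-.1,.06)],J))
S=world('t0',c([(281,354),(307,357),(289,462),(261,458)],190,140,4.5),.022)
print('scrap',fit([(-.007,.025),(.007,.025),(.007,-.025),(-.007,-.025)][0:4],S),np.linalg.norm(np.diff(S,axis=0),axis=1))
P=world('t0',c([(140,108),(107,151),(258,262),(293,225)],335,168,5.5),.018)
print('part',P,fit([(.011,.0375),(-.011,.0375),(-.011,-.0375),(.011,-.0375)],P),np.linalg.norm(np.diff(P,axis=0),axis=1))
Q=world('t0',c([(561,101),(612,102),(596,286),(544,280)],122-70,190,5.5),.01)
print('other',np.linalg.norm(np.diff(Q,axis=0),axis=1))
F=world('t0',c([(150,278),(312,214)],190,140,4.5),.012); print('railfoot',F)
print('bottle/tape/chip',world('t0',[(341,150),(414,162),(374,194)],0))
print(ctrl.get_obs()['tool_pos'])
E
```

```text
jig (array([0.5885, 0.1847]), np.float64(22.415479275812835), array([0.0002, 0.0025, 0.0016, 0.0007]))
scrap (array([0.5499, 0.1774]), np.float64(-100.0897103678481), array([0.0008, 0.0007, 0.0004, 0.0003])) [0.0123 0.0498 0.0132]
part [[ 0.6398 -0.0511  0.018 ]
 [ 0.6231 -0.0378  0.018 ]
 [ 0.5793 -0.0945  0.018 ]
 [ 0.5935 -0.1084  0.018 ]] (array([ 0.6089, -0.0729]), np.float64(-38.545605099043364), array([0.0011, 0.0011, 0.0024, 0.0007])) [0.0213 0.0716 0.0199]
other [0.0201 0.072  0.0205]
railfoot [[0.6133 0.2428 0.012 ]
 [0.6434 0.1653 0.012 ]]
bottle/tape/chip [[ 0.7263 -0.0145  0.    ]
 [ 0.6974 -0.1729  0.    ]
 [ 0.6277 -0.0834  0.    ]]
[0.1863 0.6483 0.2257]
```

```bash
cat >> h.py <<'E'
from scipy.ndimage import map_coordinates as mc
from scipy.optimize import least_squares
def refine(f,edges,init,r=4,it=4):
    """edges: pairs of 3D points (body frame); init x,y,yaw deg. Moves the pose so that edges fall on the steepest grey step."""
    g=cv2.GaussianBlur(np.load(f'pics/{f}.npz')['img'].astype(np.float32),(0,0),.7)
    p=np.array(init,float); s=np.arange(-r,r+.01,.25)
    tr=lambda p,A:np.c_[A[:,:2]@R.from_euler('z',p[2],degrees=True).as_matrix()[:2,:2].T+p[:2],A[:,2]]
    for _ in range(it):
        A=[];T=[];N=[]
        for a,b in edges:
            m=np.array(a)+np.linspace(.08,.92,40)[:,None]*(np.array(b)-np.array(a)); q=proj(f,tr(p,m))
            d=q[-1]-q[0]; n=np.array([-d[1],d[0]])/np.linalg.norm(d)
            x=q[:,None]+s[None,:,None]*n
            pr=np.stack([mc(g[:,:,c],[x[...,1],x[...,0]],order=1) for c in range(3)],-1)
            G=np.linalg.norm(np.gradient(pr,axis=1),axis=-1); w=np.maximum(G-.5*G.max(1,keepdims=True),0)*np.exp(-(s/r)**2)
            A.append(m);T.append(q+((w*s).sum(1)/w.sum(1))[:,None]*n);N.append(np.tile(n,(40,1)))
        A,T,N=map(np.vstack,(A,T,N))
        L=least_squares(lambda p:((proj(f,tr(p,A))-T)*N).sum(1),p,loss='soft_l1',f_scale=.3,x_scale=[.01,.01,1]);p=L.x
    e=((proj(f,tr(p,A))-T)*N).sum(1).reshape(len(edges),40)
    return p,np.median(e,1)
def box(x0,x1,y0,y1,z): c=[(x0,y0,z),(x1,y0,z),(x1,y1,z),(x0,y1,z)];return [(c[i],c[(i+1)%4]) for i in range(4)]
BED=[((-.1,-.06,.012),(.08,-.06,.012)),((-.1,.06,.012),(.0,.06,.012)),((-.1,-.06,.012),(-.1,.06,.012))]
PART=box(-.011,.011,-.0375,.0375,.018)
E
python3 - <<'E'
from h import *
np.set_printoptions(precision=4,suppress=True)
for f in 's0','t0':
    print(f,'jig',refine(f,BED,(.5885,.1847,22.4)))
    print('part',refine(f,PART,(.609,-.073,-38.5),r=3))
    print('scrap',refine(f,box(-.007,.007,-.025,.025,.022),(.55,.1774,-100),r=3))
print(world('t0',[(342,201.5)],0))
a=cv2.imread('pics/s0.png'); 
p=[cv2.resize(a[y:y+w*3//4,x:x+w],None,fx=400/w,fy=400/w,interpolation=cv2.INTER_CUBIC) for x,y,w in((320,230,64),(155,160,64),(225,150,84),(205,190,84))]
p=[cv2.resize(q,(400,300)) for q in p]
cv2.imwrite('pics/c3.png',np.vstack([np.hstack(p[:2]),np.hstack(p[2:])]))
E
```

```text
s0 jig (array([ 0.5916,  0.1849, 22.3094]), array([-0.1264,  0.1303,  0.0057]))
part (array([  0.6115,  -0.0719, -39.3175]), array([-0.0898, -0.5713, -0.1513, -0.3891]))
scrap (array([   0.5499,    0.1708, -117.1188]), array([0.4282, 0.8265, 0.1822, 1.5703]))
t0 jig (array([ 0.5888,  0.1858, 22.6724]), array([ 0.098 , -0.1015, -0.005 ]))
part (array([  0.6077,  -0.0722, -38.2469]), array([ 0.109 , -0.1447,  0.1139, -0.127 ]))
scrap (array([  0.5503,   0.1781, -98.9986]), array([0.3774, 0.2746, 0.4293, 0.2731]))
[[ 0.612  -0.0139  0.    ]]
```

View pics/c3.png

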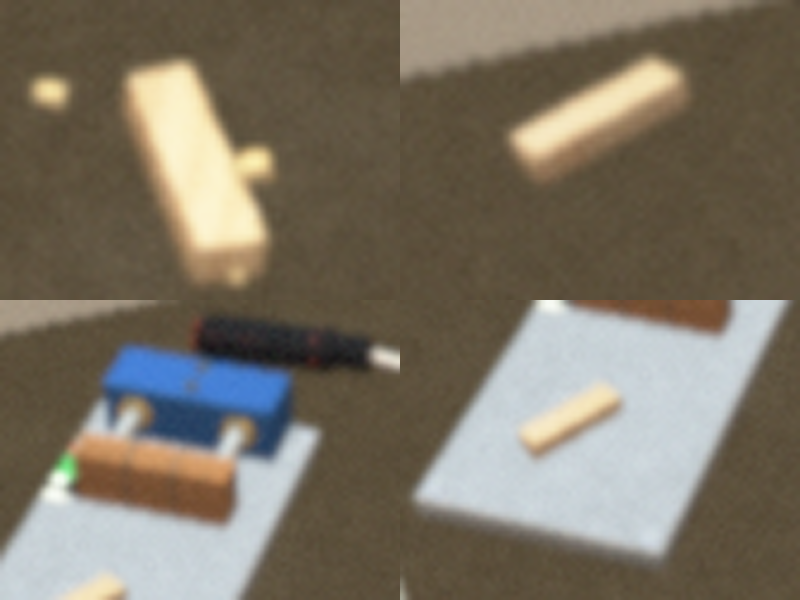

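```bash
cat >> h.py <<'E'
def rel(cur,*tg):
    """poses (x,y,z m, yaw deg), tool down: rows from cur"""
    Rc=lambda p:R.from_euler('xyz',[180,0,p[3]],degrees=True)
    for t in tg:
        print(np.r_[Rc(cur).inv().apply(np.array(t[:3])-cur[:3])*100,(Rc(cur).inv()*Rc(t)).as_rotvec(degrees=True)].round(2).tolist())
E
python3 - <<'E'
from h import *
s=(.186,.649,.227,-16)
rel(s,(.34,.43,.2,-13),(.55,.178,.1,-9.5))
rel((.34,.43,.2,-13),(.55,.178,.1,-9.5))
E
```

```text
[20.84, 16.81, 2.7, 0.0, 0.0, -3.0]
[47.97, 35.24, 12.7, 0.0, 0.0, -6.5]
[26.13, 19.83, 10.0, 0.0, 0.0, -3.5]
```

Careful with the scale: shifts go in shares of 40 cm and turns go in shares of 60 degrees. That gives: 20.84 cm / 40 = 0.521, 16.81 cm / 40 = 0.4203, -3 degrees / 60 = -0.05.

>>> {"name": "send_rows", "arguments": {"plan": [[[0.521,0.4203,0.0675,0,0,-0.05],[0.521,0.4203,0.0675,0,0,-0.05],[0.521,0.4203,0.0675,0,0,-0.05],[0.521,0.4203,0.0675,0,0,-0.05],[0.521,0.4203,0.0675,0,0,-0.05],[0.521,0.4203,0.0675,0,0,-0.05],[0.521,0.4203,0.0675,0,0,-0.05],[0.521,0.4203,0.0675,0,0,-0.05]]], "fingers": 0.5}}

```text
clock: 0.77
tool_pos: [0.3417, 0.4257, 0.1991]
orientation: [179.9, 0.0, -13.2]
force: [0.0, 0.6, 0.2]
opening: 0.0447
gripper_force: 0.0
```

To row units: 26.13 cm / 40 = 0.6533, 19.83 cm / 40 = 0.4958, -3.5 degrees / 60 = -0.0583.

>>> {"name": "send_rows", "arguments": {"plan": [[[0.6533,0.4958,0.25,0,0,-0.0583],[0.6533,0.4958,0.25,0,0,-0.0583],[0.6533,0.4958,0.25,0,0,-0.0583],[0.6533,0.4958,0.25,0,0,-0.0583],[0.6533,0.4958,0.25,0,0,-0.0583],[0.6533,0.4958,0.25,0,0,-0.0583],[0.6533,0.4958,0.25,0,0,-0.0583],[0.6533,0.4958,0.25,0,0,-0.0583]]]}}

```text
clock: 1.43
tool_pos: [0.5452, 0.1832, 0.1017]
orientation: [-180.0, 0.0, -9.5]
force: [0.3, 0.5, 0.1]
opening: 0.0437
gripper_force: 0.0
```

>>> {"name": "send_rows", "arguments": {"plan": [[[0,0,0,0,0,0],[0,0,0,0,0,0],[0,0,0,0,0,0]]]}}

```text
clock: 1.68
tool_pos: [0.5443, 0.1844, 0.102]
orientation: [180.0, 0.0, -9.6]
force: [-0.1, 0.1, 0.6]
opening: 0.0439
gripper_force: 0.0
```

```bash
python3 - <<'E'
from h import *
shot('top','t1'); crop('t1',190,130,330,270,4.2,'c4'); o=ctrl.get_obs(); print(o['tool_pos'],o['orientation'],o['joint_pos'])
E
```

```text
[0.54412814 0.18517223 0.10243899] [-1.79996759e+02 -3.50723947e-03 -9.51078413e+00] [ 3.82875587e+01  1.75689783e+01 -2.14479436e+01  5.41787277e-04
 -5.09783212e+01  4.22013161e+01]
```

View pics/c4.png

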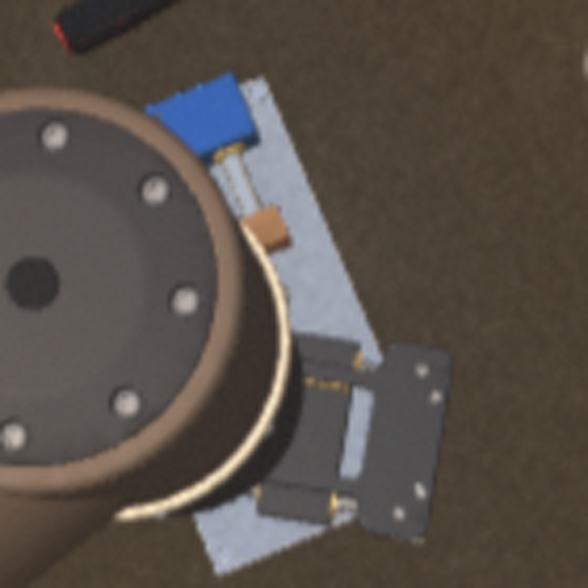

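```bash
python3 - <<'E'
from h import *
rel((.5441,.1850,.1022,-9.5),(.55,.178,.04,-9.5),(.55,.178,.0155,-9.5))
E
```

```text
[0.7, 0.59, 6.22, 0.0, 0.0, 0.0]
[0.7, 0.59, 8.67, 0.0, 0.0, 0.0]
```

To row units: 8.65 cm / 40 = 0.2163, 0.59 cm / 40 = 0.0148.

>>> {"name": "send_rows", "arguments": {"plan": [[[0.0175,0.0148,0.08,0,0,0],[0.0175,0.0148,0.155,0,0,0],[0.0175,0.0148,0.1875,0,0,0],[0.0175,0.0148,0.205,0,0,0],[0.0175,0.0148,0.2163,0,0,0],[0.0175,0.0148,0.2163,0,0,0]]]}}

```text
clock: 2.23
tool_pos: [0.55, 0.1787, 0.016]
orientation: [-180.0, -0.0, -9.4]
force: [-0.3, -0.6, 0.8]
opening: 0.0436
gripper_force: 0.0
```

>>> {"name": "send_rows", "arguments": {"plan": [[[0,0,0,0,0,0],[0,0,0,0,0,0],[0,0,0,0,0,0],[0,0,0,0,0,0]]], "fingers": 0}}

```text
clock: 2.57
tool_pos: [0.5506, 0.1779, 0.0167]
orientation: [-179.9, -0.1, -9.5]
force: [0.7, 0.5, 0.7]
opening: 0.0227
gripper_force: 0.0
```

>>> {"name": "send_rows", "arguments": {"plan": [[[0,0,0,0,0,0],[0,0,0,0,0,0]]]}}

```text
clock: 2.73
tool_pos: [0.5504, 0.1776, 0.0163]
orientation: [-180.0, -0.0, -9.5]
force: [-0.4, 1.2, 3.1]
opening: 0.013
gripper_force: 30.0
```

```bash
python3 - <<'E'
from h import *
rel((.5504,.1777,.0163,-9.5),(.585,.065,.07,-9.5),(.585,.065,.0046,-9.5))
E
```

```text
[5.27, 10.54, -5.37, 0.0, 0.0, 0.0]
[5.27, 10.54, 1.17, 0.0, 0.0, 0.0]
```

>>> {"name": "send_rows", "arguments": {"plan": [[[0,0,-0.0375,0,0,0],[0,0,-0.1,0,0,0],[0,0,-0.15,0,0,0],[0,0,-0.15,0,0,0]]]}}

```text
clock: 3.07
tool_pos: [0.5525, 0.1788, 0.08]
orientation: [-179.8, -0.3, -9.5]
force: [0.7, -0.1, 0.6]
opening: 0.0131
gripper_force: 30.0
```

>>> {"name": "send_rows", "arguments": {"plan": [[[0.045,0.0875,0,0,0,0],[0.09,0.175,0,0,0,0],[0.1318,0.2635,0.015,0,0,0],[0.1318,0.2635,0.0875,0,0,0],[0.1318,0.2635,0.1375,0,0,0],[0.1318,0.2635,0.165,0,0,0],[0.1318,0.2635,0.1775,0,0,0],[0.1318,0.2635,0.1775,0,0,0]]]}}

```text
clock: 3.73
tool_pos: [0.5842, 0.0646, 0.0045]
orientation: [179.9, 0.1, -9.5]
force: [1.3, 0.1, 0.3]
opening: 0.0133
gripper_force: 30.0
```

>>> {"name": "send_rows", "arguments": {"plan": [[[0,0,0,0,0,0],[0,0,0,0,0,0]]]}}

```text
clock: 3.9
tool_pos: [0.5852, 0.0656, 0.0054]
orientation: [-180.0, -0.1, -9.5]
force: [0.2, -0.4, 0.3]
opening: 0.0129
gripper_force: 30.0
```

>>> {"name": "send_rows", "arguments": {"plan": [[[0,0,0.0025,0,0,0],[0,0,0.0025,0,0,0]]]}}

```text
clock: 4.07
tool_pos: [0.5849, 0.0653, 0.0041]
orientation: [-180.0, -0.0, -9.5]
force: [1.2, 0.7, -0.3]
opening: 0.0127
gripper_force: 30.0
```

>>> {"name": "send_rows", "arguments": {"plan": [[[0,0,0,0,0,0],[0,0,0,0,0,0],[0,0,0,0,0,0],[0,0,0,0,0,0]]], "fingers": 0.5}}

```text
clock: 4.4
tool_pos: [0.5848, 0.0649, 0.0039]
orientation: [-180.0, -0.0, -9.5]
force: [-0.6, -0.2, -0.0]
opening: 0.0339
gripper_force: 0.0
```

To row units: -9 cm / 40 = -0.225, -6 cm / 40 = -0.15.

>>> {"name": "send_rows", "arguments": {"plan": [[[0,0,-0.05,0,0,0],[0,0,-0.15,0,0,0],[0,0,-0.225,0,0,0],[0,0,-0.225,0,0,0]]]}}

```text
clock: 4.73
tool_pos: [0.5885, 0.066, 0.1005]
orientation: [-179.8, -0.5, -9.5]
force: [1.8, 0.1, -0.2]
opening: 0.0437
gripper_force: 0.0
```

```bash
python3 - <<'E'
from h import *
o=ctrl.get_obs();p=o['tool_pos'];print(p,o['orientation'])
g=np.array([.608,-.0722])-.018*np.array([np.cos(np.radians(51.5)),np.sin(np.radians(51.5))]);print(g)
rel((.5852,.0656,.095,-9.5),(*g,.095,51.5))
rel((*g,.095,51.5),(*g,.0035,51.5))
E
```

```text
[0.58852475 0.06596093 0.10045552] [-179.76587183   -0.50896041   -9.454219  ]
[ 0.59679474 -0.08628695]
[3.65, 14.79, 0.0, -0.0, 0.0, -61.0]
[0.0, -0.0, 9.15, 0.0, 0.0, 0.0]
```

To row units: 14.79 cm / 40 = 0.3698, 3.65 cm / 40 = 0.0913, -56 degrees / 60 = -0.9333.

>>> {"name": "send_rows", "arguments": {"plan": [[[0.0125,0.0525,0,0,0,-0.1167],[0.025,0.105,0,0,0,-0.2333],[0.0375,0.1575,0,0,0,-0.35],[0.05,0.21,0,0,0,-0.4667],[0.0625,0.2625,0,0,0,-0.5833],[0.075,0.3125,0,0,0,-0.7],[0.0913,0.3698,0,0,0,-0.8167],[0.0913,0.3698,0,0,0,-0.9333]]]}}

```text
clock: 5.4
tool_pos: [0.5962, -0.0901, 0.0937]
orientation: [180.0, 0.0, 46.7]
force: [0.3, 0.7, 0.6]
opening: 0.0438
gripper_force: 0.0
```

To row units: -5 degrees / 60 = -0.0833.

>>> {"name": "send_rows", "arguments": {"plan": [[[0,0,0,0,0,-0.0833],[0,0,0,0,0,-0.0833],[0,0,0,0,0,-0.0833]]]}}

```text
clock: 5.65
tool_pos: [0.5962, -0.0871, 0.0938]
orientation: [-180.0, -0.0, 51.3]
force: [0.7, 0.1, -1.0]
opening: 0.0441
gripper_force: 0.0
```

```bash
python3 - <<'E'
from h import *
np.set_printoptions(precision=4,suppress=True)
o=ctrl.get_obs();p=o['tool_pos'];print(p,o['orientation'],o['joint_pos'])
rel((*p,o['orientation'][2]),(.5968,-.0863,.0035,51.5))
shot('scene','s2'); shot('top','t2')
print(refine('t2',BED,(.589,.1857,22.6)),refine('s2',BED,(.5916,.185,22.3)))
a=cv2.resize(cv2.imread('pics/s2.png')[130:300,160:400],None,fx=3.3,fy=3.3,interpolation=cv2.INTER_CUBIC);cv2.imwrite('pics/c5.png',a)
E
```

```text
[ 0.5962 -0.0871  0.0938] [-179.9974   -0.0002   51.2865] [ 10.2503  20.4347 -18.3982  -0.0027 -51.1687 131.0379]
[0.1, -0.0, 9.03, 0.0, 0.0, -0.21]
(array([ 0.5882,  0.1868, 23.5   ]), array([ 0.518 , -0.1217,  0.0191])) (array([ 0.5916,  0.1849, 22.3241]), array([-0.1316,  0.1254,  0.0012]))
```

View pics/c5.png

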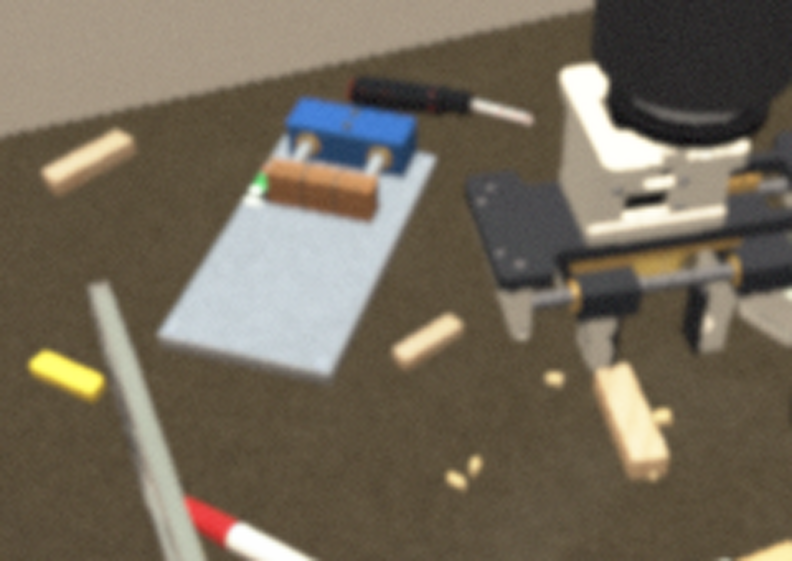

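To row units: 9 cm / 40 = 0.225, 8.5 cm / 40 = 0.2125.

>>> {"name": "send_rows", "arguments": {"plan": [[[0.0025,0,0.075,0,0,0],[0.0025,0,0.15,0,0,0],[0.0025,0,0.1875,0,0,0],[0.0025,0,0.2125,0,0,0],[0.0025,0,0.225,0,0,0],[0.0025,0,0.225,0,0,0],[0.0025,0,0.225,0,0,0]]]}}

```text
clock: 6.33
tool_pos: [0.5975, -0.086, 0.0045]
orientation: [180.0, -0.0, 51.5]
force: [0.5, -0.1, 0.0]
opening: 0.0435
gripper_force: 0.0
```

>>> {"name": "send_rows", "arguments": {"plan": [[[0,0,0,0,0,0],[0,0,0,0,0,0],[0,0,0,0,0,0],[0,0,0,0,0,0],[0,0,0,0,0,0],[0,0,0,0,0,0]]], "fingers": 0}}

```text
clock: 6.83
tool_pos: [0.5973, -0.0862, 0.0046]
orientation: [179.9, -0.0, 51.5]
force: [-1.3, 1.3, 5.8]
opening: 0.022
gripper_force: 29.6
```

To row units: -9 cm / 40 = -0.225, -7.5 cm / 40 = -0.1875.

>>> {"name": "send_rows", "arguments": {"plan": [[[0,0,-0.0375,0,0,0],[0,0,-0.1125,0,0,0],[0,0,-0.1875,0,0,0],[0,0,-0.225,0,0,0],[0,0,-0.225,0,0,0],[0,0,-0.225,0,0,0]]]}}

```text
clock: 7.33
tool_pos: [0.5972, -0.0861, 0.0947]
orientation: [179.9, -0.1, 51.5]
force: [-0.2, -0.2, -1.3]
opening: 0.0218
gripper_force: 29.6
```

```bash
python3 - <<'E'
from h import *
o=ctrl.get_obs();p=o['tool_pos'];print(p,o['orientation'],o['opening'])
# tool: part front end 0.0555 ahead of TCP; standoff above bed, jig x = 40-20-55.5
def J(x,y,j=(.590,.1855,22.5)): 
    c,s=np.cos(np.radians(j[2])),np.sin(np.radians(j[2])); return (j[0]+c*x-s*y,j[1]+s*x+c*y)
t=J(.040-.025-.0555,0); print(t)
rel((*p,o['orientation'][2]),(*t,.09,22.5))
E
```

```text
[ 0.59722211 -0.08605302  0.09471823] [ 1.79933729e+02 -9.70954959e-02  5.14571581e+01] 0.02179704884383909
(np.float64(0.5525828789332928), np.float64(0.17000132098921386))
[17.25, -19.45, 0.47, 0.0, -0.0, 28.96]
```

To row units: -19.4 cm / 40 = -0.485, 17.2 cm / 40 = 0.43, 28.9 degrees / 60 = 0.4817.

>>> {"name": "send_rows", "arguments": {"plan": [[[0.0625,-0.0675,0,0,0,0.0667],[0.125,-0.1375,0,0,0,0.1333],[0.1875,-0.2075,0,0,0,0.2],[0.25,-0.2775,0,0,0,0.2667],[0.3125,-0.35,0,0,0,0.3333],[0.375,-0.425,0,0,0,0.4],[0.43,-0.485,0,0,0,0.4817],[0.43,-0.485,0,0,0,0.4817]]]}}

```text
clock: 8.0
tool_pos: [0.5511, 0.1737, 0.0925]
orientation: [-180.0, 0.1, 22.5]
force: [0.6, -0.4, -0.3]
opening: 0.0219
gripper_force: 29.6
```

To row units: 5 cm / 40 = 0.125, 4 cm / 40 = 0.1.

>>> {"name": "send_rows", "arguments": {"plan": [[[0,0,0.05,0,0,0],[0,0,0.1,0,0,0],[0,0,0.125,0,0,0],[0,0,0.125,0,0,0],[0,0,0.125,0,0,0],[0,0,0.125,0,0,0]]]}}

```text
clock: 8.5
tool_pos: [0.5527, 0.1691, 0.0442]
orientation: [180.0, -0.0, 22.6]
force: [-0.2, 1.1, 0.3]
opening: 0.0221
gripper_force: 29.6
```

```bash
python3 - <<'E'
from h import *
o=ctrl.get_obs();print(o['tool_pos'],o['orientation'],o['opening'])
shot('scene','s3'); shot('top','t3')
a=cv2.resize(cv2.imread('pics/s3.png')[150:250,200:310],None,fx=5,fy=5,interpolation=cv2.INTER_CUBIC)
b=cv2.resize(cv2.imread('pics/t3.png')[140:270,190:310],None,fx=500/130,fy=500/130,interpolation=cv2.INTER_CUBIC)
c=np.hstack([a,b]);cv2.imwrite('pics/c6.png',cv2.resize(c,None,fx=.78,fy=.78) if c.shape[1]>800 else c);print(c.shape)
E
```

```text
[0.55266521 0.16907768 0.04424372] [ 1.79988651e+02 -1.15742329e-02  2.25618386e+01] 0.022098057249927007
(500, 1012, 3)
```

View pics/c6.png

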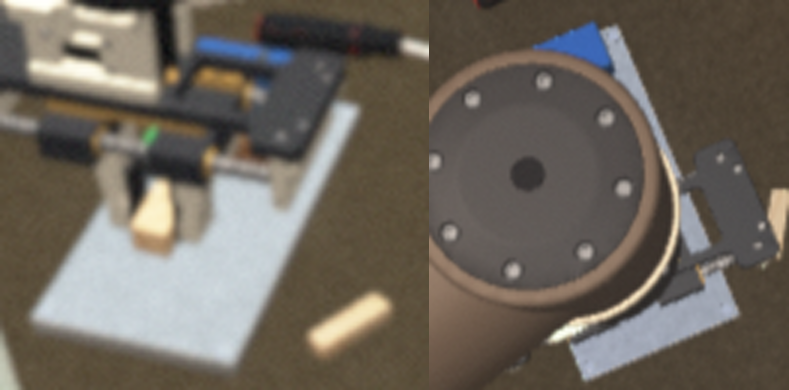

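```bash
python3 - <<'E'
from h import *
np.set_printoptions(precision=4,suppress=True)
z=.0442-.0046
t=np.array([.5527,.1691]);y=np.radians(22.5);X=np.array([np.cos(y),np.sin(y)]);Y=np.array([-X[1],X[0]])
for uv in [(239.1,214.4)]:
    w=world('s3',[uv],z)[0,:2]; print('rear along/lat rel tool',(w-t)@X,(w-t)@Y)
# held part: fit top-face + rear-bottom edges in scene, part x fwd frame
ed=[((-.0375,-.011,.018+z),(-.0375,.011,.018+z)),((-.0375,-.011,z),(-.0375,.011,z)),((-.0375,-.011,z),(-.0375,-.011,z+.018)),((-.0375,.011,z),(-.0375,.011,z+.018))]
c=t+.018*X; p,e=refine('s3',ed,(*c,22.5),r=2); print(p,e,'lat',(p[:2]-c)@Y,'along',(p[:2]-c)@X)
print('jig s3',refine('s3',BED[:1]+BED[2:],(.5916,.185,22.3)), 'lat of tool vs s0 jig',(t-[.5916,.1849])@Y,'vs corrected top',(t-[.5892,.1853])@Y)
E
```

```text
rear along/lat rel tool -0.01479330854976762 0.00011369477071883143
[ 0.57    0.1812 30.7006] [ 0.401  -0.2683 -0.0878  0.1456] lat 0.004530822673227234 along 0.0025665116402639834
jig s3 (array([ 0.5917,  0.1847, 22.5793]), array([-0.0078,  0.0166])) lat of tool vs s0 jig 0.0002890889053236717 vs corrected top -0.000998903145357069
```

To row units: 2.75 cm / 40 = 0.0688, 2.5 cm / 40 = 0.0625.

>>> {"name": "send_rows", "arguments": {"plan": [[[0,-0.001,0.025,0,0,0],[0,-0.001,0.05,0,0,0],[0,-0.001,0.0625,0,0,0],[0,-0.001,0.0688,0,0,0],[0,-0.001,0.0688,0,0,0],[0,-0.001,0.0688,0,0,0]]]}}

```text
clock: 9.1
tool_pos: [0.5514, 0.1691, 0.0164]
orientation: [180.0, 0.1, 22.6]
force: [-4.2, -1.2, 8.4]
opening: 0.0219
gripper_force: 29.8
```

```bash
python3 - <<'E'
from h import *
o=ctrl.get_obs();print(o['tool_pos'],o['orientation'],o['force'])
E
```

```text
[0.55144839 0.16908736 0.01644844] [1.79973934e+02 8.23783780e-02 2.25789921e+01] [-4.19872729 -1.18535331  8.39256531]
```

>>> {"name": "send_rows", "arguments": {"plan": [[[0,0,-0.0013,0,0,0],[0.0075,0,-0.0013,0,0,0],[0.015,0,-0.0013,0,0,0],[0.0225,0,-0.0013,0,0,0],[0.03,0,-0.0013,0,0,0],[0.0375,0,-0.0013,0,0,0],[0.0375,0,-0.0013,0,0,0]]]}}

```text
clock: 9.68
tool_pos: [0.5667, 0.1756, 0.0167]
orientation: [180.0, -0.0, 22.6]
force: [0.9, 0.3, -0.8]
opening: 0.0216
gripper_force: 29.7
```

>>> {"name": "send_rows", "arguments": {"plan": [[[0,0,0,0,0,0],[0,0,0,0,0,0]]]}}

```text
clock: 9.85
tool_pos: [0.5658, 0.1752, 0.0167]
orientation: [180.0, 0.0, 22.6]
force: [0.2, -0.2, 0.0]
opening: 0.0216
gripper_force: 29.7
```

To row units: 1 cm / 40 = 0.025, 0.75 cm / 40 = 0.0188.

>>> {"name": "send_rows", "arguments": {"plan": [[[0.0063,0,0,0,0,0],[0.0125,0,0,0,0,0],[0.0188,0,0,0,0,0],[0.025,0,0,0,0,0],[0.025,0,0,0,0,0]]]}}

```text
clock: 10.27
tool_pos: [0.5758, 0.1794, 0.0169]
orientation: [180.0, -0.0, 22.6]
force: [-0.7, 0.2, 0.0]
opening: 0.0221
gripper_force: 29.7
```

>>> {"name": "send_rows", "arguments": {"plan": [[[0,0,0,0,0,0]]]}}

```text
clock: 10.35
tool_pos: [0.5753, 0.1792, 0.0168]
orientation: [-180.0, -0.0, 22.6]
force: [-0.8, -0.6, -0.8]
opening: 0.0219
gripper_force: 29.7
```

To row units: 1 cm / 40 = 0.025, 0.75 cm / 40 = 0.0188.

>>> {"name": "send_rows", "arguments": {"plan": [[[0.0063,0,0,0,0,0],[0.0125,0,0,0,0,0],[0.0188,0,0,0,0,0],[0.025,0,0,0,0,0],[0.025,0,0,0,0,0]]]}}

```text
clock: 10.77
tool_pos: [0.5842, 0.1828, 0.0166]
orientation: [180.0, 0.1, 22.6]
force: [-4.0, -0.4, -0.0]
opening: 0.0216
gripper_force: 29.7
```

>>> {"name": "send_rows", "arguments": {"plan": [[[0,0,0,0,0,0]]]}}

```text
clock: 10.85
tool_pos: [0.584, 0.1827, 0.0166]
orientation: [180.0, 0.1, 22.6]
force: [-2.5, -2.5, -0.5]
opening: 0.0218
gripper_force: 29.7
```

>>> {"name": "send_rows", "arguments": {"plan": [[[0,0,0,0,0,0]]]}}

```text
clock: 10.93
tool_pos: [0.584, 0.1827, 0.0167]
orientation: [180.0, 0.0, 22.6]
force: [-3.0, -1.6, -0.4]
opening: 0.0217
gripper_force: 29.7
```

To row units: 1.15 cm / 40 = 0.0288, 1 cm / 40 = 0.025.

>>> {"name": "send_rows", "arguments": {"plan": [[[0.0063,0,0,0,0,0],[0.0125,0,0,0,0,0],[0.0188,0,0,0,0,0],[0.025,0,0,0,0,0],[0.0288,0,0,0,0,0],[0.0288,0,0,0,0,0]]]}}

```text
clock: 11.43
tool_pos: [0.5939, 0.1867, 0.0165]
orientation: [180.0, 0.2, 22.6]
force: [-7.0, -3.4, 3.2]
opening: 0.0215
gripper_force: 29.7
```

>>> {"name": "send_rows", "arguments": {"plan": [[[0,0,0,0,0,0]]]}}

```text
clock: 11.52
tool_pos: [0.5939, 0.1867, 0.0165]
orientation: [180.0, 0.2, 22.6]
force: [-6.3, -3.2, 2.8]
opening: 0.0219
gripper_force: 29.7
```

>>> {"name": "send_rows", "arguments": {"plan": [[[0,0,0,0,0,0]]]}}

```text
clock: 11.6
tool_pos: [0.5939, 0.1867, 0.0165]
orientation: [180.0, 0.2, 22.6]
force: [-7.1, -2.5, 2.7]
opening: 0.0215
gripper_force: 29.7
```

```bash
python3 - <<'E'
from h import *
o=ctrl.get_obs();print(o['tool_pos'],o['orientation'],o['force'],o['moment'])
shot('scene','s4'); shot('top','t4')
p=[cv2.resize(cv2.imread('pics/%s.png'%f)[y:y+h,x:x+w],(400,600),interpolation=cv2.INTER_CUBIC) for f,x,y,w,h in(('s4',220,145,70,105),('t4',200,150,80,120))]
cv2.imwrite('pics/c7.png',np.hstack(p))
E
```

```text
[0.59389551 0.18667517 0.01651855] [1.79980095e+02 1.55443774e-01 2.25599295e+01] [-7.14938739 -2.51322379  2.65253447] [-0.98899714  2.38873168  0.12853665]
```

View pics/c7.png

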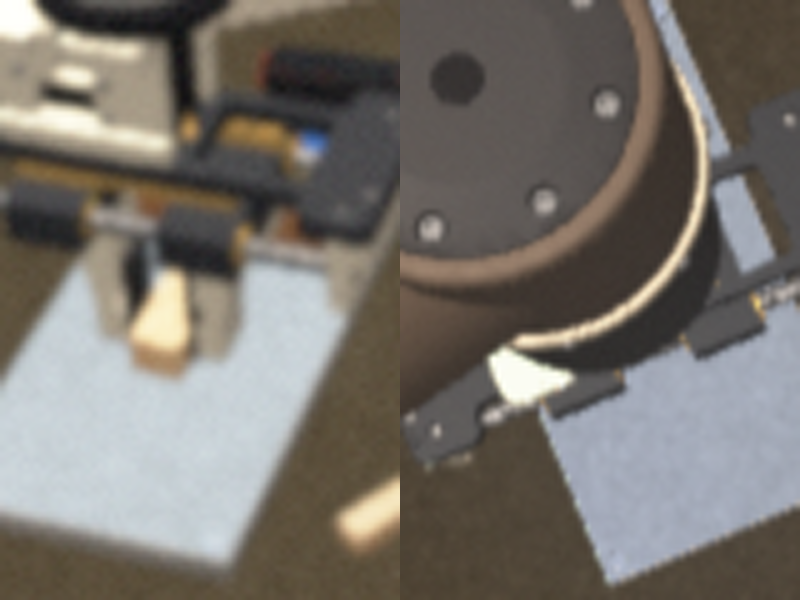

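>>> {"name": "send_rows", "arguments": {"plan": [[[0,0,0,0,0,0],[0,0,0,0,0,0],[0,0,0,0,0,0],[0,0,0,0,0,0],[0,0,0,0,0,0],[0,0,0,0,0,0],[0,0,0,0,0,0],[0,0,0,0,0,0]]]}}

```text
clock: 12.37
tool_pos: [0.5939, 0.1867, 0.0165]
orientation: [180.0, 0.2, 22.6]
force: [-7.2, -2.7, 2.1]
opening: 0.0218
gripper_force: 29.7
```

```bash
python3 - <<'E'
from h import *
w=world('s4',[(220+132/5.714,145+364/5.714),(220+188/5.714,145+378/5.714)],.012)[:,:2]
y=np.radians(22.3);X=np.array([np.cos(y),np.sin(y)]);Y=np.array([-X[1],X[0]])
d=w-[.5916,.1849];print(d@X,d@Y)
print(refine('s4',[BED[0],BED[2]],(.5916,.185,22.3)))
E
```

```text
[-0.01097544 -0.01217335] [ 0.01267558 -0.01170398]
(array([ 0.59171953,  0.18466918, 22.52957858]), array([0.00278262, 0.00231717]))
```

```bash
python3 -c "
from plant import ctrl
print(ctrl.close_job())"
```

```text
the job is handed in; nothing more can be done
None
```

The scrap is on the table beside the jig, and the job is handed in with the offcut still held against the rail at about 7.7 N, or roughly 19 mm of travel. The gripper hid the pointer from both cameras, so I judged it to be in the green band from the force and position readings, not by sight.

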